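# Fit the spare battery pack from the media-unit drawer into the backup cradle

### The job

Pull open the drawer under the overhanging board, take out the spare battery pack and stand it upright in the pocket of the white battery cradle, let go of it, then swing the hinged clamp down over it until the clamp is fully closed and the pack is pressed home. Leave the remote in the drawer, which may stay open, and do not disturb the other things standing about.

Things in the scene. Friction and masses are not known exactly. Their poses are not given: they have to be found in the camera images.
- chest: fixed walnut-laminate drawer unit, 220 deep (x) x 270 wide (y) x 107 mm high to its lower top; origin on the table under its centre, x axis from its front (looking roughly to the robot's right) to its back, z up. 12 mm side panels carry a board above it (see board_edge).
- board_edge (a point): middle of the lower front edge of the board above the drawer unit, 149 mm in front of the chest origin, 215 mm above the table; axes as the chest's. The board is 290 wide, 18 mm thick, and overhangs the drawer front by 25 mm: a tool reaching straight down to the handle hits it, so lean it 20 to 45 degrees, wrist on the side the drawer opens to.
- drawer (a joint): opening of the drawer in m: 0 shut (as at the start), 0.165 at its stop; slides along chest -x, friction 2.5 N. Front panel 264 wide, 14 mm thick, outer face at chest x = -124 mm when shut, top edge 86 mm above the table. Inside 226 mm wide and 194 mm long, side walls 68 mm and floor 22 mm above the table.
- drawer_handle (a point): middle of the handle, 55 mm above the table, moving with the drawer: an upright round steel bar, 12 mm diameter, 60 mm tall (22 to 82 mm above the table), its axis 35 mm in front of the drawer's face, held to the face by an 8 mm rod near each end (30 and 74 mm above the table). Axes as the chest's.
- drawer_floor (a point): middle of the drawer's inside floor (top of the floor), moving with the drawer; axes as the chest's. The pack and the remote lie side by side on this floor, one 55 mm to each side of its middle line; which is on which side varies.
- pack_center (a point): centre of the loose spare battery pack: a plain dark grey block 100 long (x) x 42 wide (y) x 60 mm high (z), 0.2 to 0.31 kg, the same either way round. Starts upright on the drawer floor close behind the drawer's front panel, its length roughly along the slide.
- remote_center (a point): centre of the black TV remote lying in the drawer, 116 x 44 x 20 mm; it stays in the drawer.
- cradle: fixed white battery backup cradle, base 170 x 82 mm; origin on the table under the middle of its pocket, x axis along the pocket from the open (robot) end to the clamp's hinge, z up. The pocket is 106 x 48 mm (3 mm to spare all round the pack), its walls 36 mm above the table.
- cradle_home (a point): where the pack's centre is when fully home: middle of the pocket, 44 mm above the table; axes as the cradle's. Before the clamp is closed the pack stands 8 mm higher, its underside 22 mm above the table, on the sprung contact plate.
- contact_plate (a joint): travel of the brass sprung plate in the pocket's floor, in m: 0 up (as at the start, and still so under the pack's weight), 0.008 fully down; the spring pushes up with 3.9 N at 0 and 5.9 N at 0.008.
- clamp (a joint): angle of the clamp in rad: 0 fully closed (arm level over the pack), 1.57 upright, 1.95 leaning back at its stop; stiff hinge (0.3 N m) that stays where it is left, so closed too. Closing takes about 6 N down near its free end.
- clamp_hinge (a point): middle of the clamp's hinge axis, 70 mm from the pocket's middle towards cradle +x, 80 mm above the table; the axis runs along the cradle's y. Hinge cheeks beside it reach 88 mm above the table.
- clamp_tip (a point): free end of the clamp arm, 115 mm from the hinge, moving with the clamp: an aluminium bar 36 wide, 8 mm thick, with a rubber pad beneath that presses the middle of the pack. Closed, it points from the hinge to cradle -x, upper face 86 mm above the table; open, it stands up, with 60 mm free straight behind it for a finger to push it over.
- mug_center (a point): centre of the teal ceramic mug, 80 mm diameter, 95 mm high, handle at its side; stands beside the drawer's path, on the side away from the robot.
- globe: glass globe ornament, 64 mm ball on a foot, 80 mm high, origin under its foot; stands beside the drawer's path, away from the robot.
- car: wooden toy car 120 x 71 x 61 mm, origin on the table under its centre; right of the cradle.
- tin: steel tealight tin, 60 mm diameter, 45 mm high, origin under its centre; left of the cradle.
- speaker: round grey loudspeaker, 72 mm diameter, 130 mm high, origin under its centre; behind the cradle, to the right of the clamp.
Mind the look-alikes: they are no part of the job. What is shaped like the cradle but green is not meant.

How it is judged (in metres and radians):
On the way, in this order (a step that is already met when the one before it is completed fails the run):
1. the drawer has been pulled open by at least 9 cm (value of joint drawer above 0.09 m), for 0.1 s.
2. the pack stands in the cradle's pocket, let go, with the clamp still open (horizontal distance between pack_center and cradle_home below 0.008 m and angle between pack_center's own z axis and vertical below 0.1 rad and angle between the x axis of pack_center and the x axis of cradle_home, either way round below 0.12 rad and height (world z) of pack_center below 0.058 m and contact force between the fingers and pack below 0.1 N and value of joint clamp above 0.6 rad), for 0.2 s.
3. the clamp is closed and the pack is pressed home (value of joint clamp below 0.06 rad and value of joint contact_plate above 0.0045 m), for 0.2 s.
At the end, for the whole second after the job is handed in: The pack stands upright and lengthwise in the cradle pocket (within 8 mm of its middle, 0.1 rad), at rest, pressed home to within 4 mm (contact plate down over 4.5 mm) with the clamp closed to within 0.06 rad; the remote still lies in the drawer, open or shut (all of step 3 and horizontal distance between pack_center and cradle_home below 0.008 m and angle between pack_center's own z axis and vertical below 0.1 rad and angle between the x axis of pack_center and the x axis of cradle_home, either way round below 0.12 rad and height (world z) of pack_center below 0.048 m and linear speed of pack below 0.02 m/s and x of remote_center in the frame of drawer_floor between -0.1 and 0.1 m and y of remote_center in the frame of drawer_floor between -0.115 and 0.115 m and z of remote_center in the frame of drawer_floor between 0 and 0.05 m); the robot touches nothing.
It fails at once if the mug, globe, toy car, tin or speaker is pushed more than 25 mm (distance of any of mug_center, globe, car, tin, speaker from where it was at the start of the episode above 0.025 m).
It fails at once if one of them is tipped over (angle between any of mug_center, globe, car, tin, speaker's own z axis and vertical above 0.4 rad).
It also fails if it takes over 67 s, if anything falls off the work surface, if the arm or the gripper's body presses on something with over 40 N, if the wrist force passes 120 N, or if a joint passes its speed limit or range.

### The arm

A 6-joint arm with a two-finger parallel gripper is mounted at the origin on the work surface. World frame = base frame: x ahead of the robot, y to its left, z up, the work surface at z = 0. Lengths are in mm, angles in rad, forces in N, time in s.
With the tool pointing down it reaches from about 350 to 975 mm from the base axis. Payload 7.1 kg.
Tool frame: the origin (TCP) lies between the finger pads; the fingertips stand 19 mm ahead of it and the grasp point (between the pads) is the TCP (ctrl.finger_overhang is the distance from the TCP to the fingertips, in mm); z points along the fingers, y is the line along which they close (so a half turn about z gives the same grasp; the last joint's range is limited). The gripper opens to 88 mm and grips with 3 to 60 N. Pads are 20 mm wide; open, the fingers measure 115 mm over their backs; the gripper's body (75 mm by 178 mm) begins 61 mm behind the grasp point.
Start: joints at [-1.222, 0.423, 1.63, -0, 1.089, -0.019], TCP at [224.744, -583.177, 241.675] pointing down, gripper open.
Joint ranges: [-3, 3], [-0.9, 2.11], [0.09, 2.58], [-1.31, 4.45], [0.11, 2.69], [-2.54, 2.54]. Speed limits (rad/s): [2.39, 2.39, 3.01, 3.14, 3.14, 3.14].

### API

Orientations are given as a rotation vector (axis times angle).
In Python, from workcell import ctrl gives the robot as it stands. The module is installed in compiled form; this text tells all that it offers.
- The arm moves only by the tool arm_command, never from a script. Its argument "rows" is one flat list of numbers, 7 for each row, row after row: the turn, a rotation vector about the tool's x, y, z scaled (see below), then the shift along the tool's x, y, z scaled (see below), then the opening, from -1 (shut) to 1 (fully open). A call has 1 to 5 rows; each row is the pose to reach, as a shift and turn from the pose commanded when the call began, along the tool's axes at that moment, turning the shorter way round; what a row does not reach only later rows make up. The controller multiplies each number of a shift by 80 mm and each number of a turn by 180 degrees. A row lasts 1/10 s, in which the tool goes at most 50 mm and 8.59 degrees, less where a joint would pass 70% of its speed; a pose out of reach is approached as far as the arm can. A call with a number of a shift or a turn outside -1 to 1 is refused whole. A call with a gripper value outside its range is refused whole. The fingers move at their own pace and stop on an object; the grip force is fixed at half the most. Time passes only in rows, so rows that repeat a pose let the fingers close. It gives the time, the measured TCP pose, the force, the opening and the grip force at its end, in the units of the state.
- ctrl.get_obs(): the state, without advancing time (a new reading comes with each control period).
- ctrl.get_image(name): name is "scene" or "top"; returns (picture, depth): 480x640x3 uint8, red, green, blue; 480x640 float32, mm along the optical axis (not along the pixel's ray), 0 where there is no reading.
- ctrl.camera_params(name): a dict with "camera_matrix" (3x3 intrinsics, pixels), "k1" (the pictures are not rectified: a ray, as slopes to the right and down, at radius r is drawn at 1 + k1 r^2 times it, then the intrinsics apply), "world_to_cam" (4x4, takes a point from world to camera coordinates). Camera axes: x right, y down, z forward; pixel columns grow to the right and rows downward; lengths in mm; the calibration is good to about 2 mm. A picture is of the moment at which its call begins. camera_params takes no time and is no camera call.
- ctrl.close_job(): hands the job in; it is judged then, once.
The state is a dict: "t": time; "qpos": joint angles; "qvel": joint speeds; "joint_torque": joint torques, N m; "ee_pos": TCP position; "orientation": TCP orientation; "ft_force": force on the tool from outside, world axes, zero at the start; "moment": the same for the moment, N m; "width": finger opening in mm; "grasp_force": force on a finger pad.
Only numpy, scipy, OpenCV 4.12 (cv2) and the standard library are available. Lean on these libraries where they do the work, as an engineer would, in place of code of your own. Each camera call takes 0.05 s, during which the arm holds its last target. There are 200 camera calls.

## Working session

There is one attempt and no reset: what is moved stays moved. The work goes in short steps, Python scripts to look and compute and a tool call to move; the robot and the scene stay as the last step left them, time stands still between calls to the robot, and variables do not carry over. Pictures are saved under pics/ and viewed, at most 10 in all, crops included, and the job is handed in when it is done.

Besides the shell and the picture viewer there is one more tool, called after "Emit:" as name(argument=value, ...) on one line, values as JSON. arm_command: Moves the arm, as the interface text tells. Shifts and turns lie within -1 to 1; 1 stands for 80 mm of shift or 180 degrees of turn. Its arguments: {"type":"object","properties":{"rows":{"type":"array","items":{"type":"number"}}},"required":["rows"]}

```bash
mkdir -p pics; cat > h.py <<'E'
import numpy as np, cv2
from workcell import ctrl
from scipy.spatial.transform import Rotation as R
def cam(n):
    p=ctrl.camera_params(n); return np.array(p["camera_matrix"]),p["k1"],np.array(p["world_to_cam"])
def rays(n,uv):
    K,k1,T=cam(n); uv=np.atleast_2d(uv).astype(float)
    d=np.c_[(uv[:,0]-K[0,2])/K[0,0],(uv[:,1]-K[1,2])/K[1,1]]; s=d.copy()
    for _ in range(20): s=d/(1+k1*(s**2).sum(1,keepdims=True))
    return np.c_[s,np.ones(len(s))],T
def onplane(n,uv,z):
    r,T=rays(n,uv); Rm=T[:3,:3]; c=-Rm.T@T[:3,3]; w=r@Rm
    return c+w*((z-c[2])/w[:,2])[:,None]
def bydepth(n,uv,dep):
    r,T=rays(n,uv); return (r*np.asarray(dep).reshape(-1,1)-T[:3,3])@T[:3,:3]
def cloud(n,dep):
    v,u=np.mgrid[:480,:640]; return bydepth(n,np.c_[u.ravel(),v.ravel()],dep.ravel()).reshape(480,640,3)
def proj(n,P):
    K,k1,T=cam(n); q=np.atleast_2d(P)@T[:3,:3].T+T[:3,3]; s=q[:,:2]/q[:,2:]
    s=s*(1+k1*(s**2).sum(1,keepdims=True)); return s*[K[0,0],K[1,1]]+K[:2,2]
def grab(n,f):
    im,d=ctrl.get_image(n); cv2.imwrite(f"pics/{f}.png",im[:,:,::-1]); np.save(f"pics/{f}.npy",d); return im,d
def move(pos,Rt):
    "print shift/turn numbers for target pose from commanded pose ~ measured"
    o=ctrl.get_obs(); R0=R.from_rotvec(o["orientation"])
    print("turn",(R0.inv()*Rt).as_rotvec()/np.pi,"shift",R0.inv().apply(np.array(pos)-o["ee_pos"])/80)
E
python3 - <<'E'
from h import *
for n in("scene","top"):
    im,d=grab(n,n+"0"); K,k1,T=cam(n); print(n,K[0,0],k1,(-T[:3,:3].T@T[:3,3]).round(),(d==0).mean())
print(ctrl.get_obs(),ctrl.finger_overhang)
E
```

```text
scene 453.46497265443037 0.010021225412578107 [ 857. -692.  955.] 0.0038899739583333334
top 554.8409104806893 0.019061895698671352 [ 406.  -50. 1294.] 0.003938802083333333
{'t': 0.1, 'qpos': array([-1.22200432e+00,  4.23736883e-01,  1.63061265e+00, -1.75593994e-06,
        1.08860019e+00, -1.89983745e-02]), 'qvel': array([-0.00157874, -0.00164887, -0.00232082, -0.00020214,  0.0012429 ,
       -0.00066534]), 'joint_torque': array([-7.62813597e-04, -5.45613992e+01, -2.74322909e+01,  6.45265239e-02,
        1.88211602e-02,  5.34299517e-06]), 'ee_pos': array([ 224.58274164, -582.74400389,  240.99697342]), 'orientation': array([-3.08730578e+00, -5.74229606e-01,  3.52174951e-04]), 'ft_force': array([-0.03686155,  0.38284446, -0.50358466]), 'moment': array([-0.03831293,  0.06844074,  0.00202313]), 'grasp_force': 0.0, 'width': 88.35486619751185} 19.0
```

View pics/scene0.png

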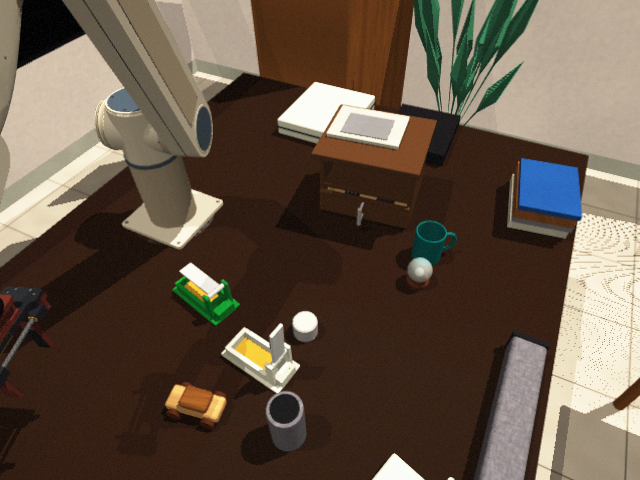

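View pics/top0.png

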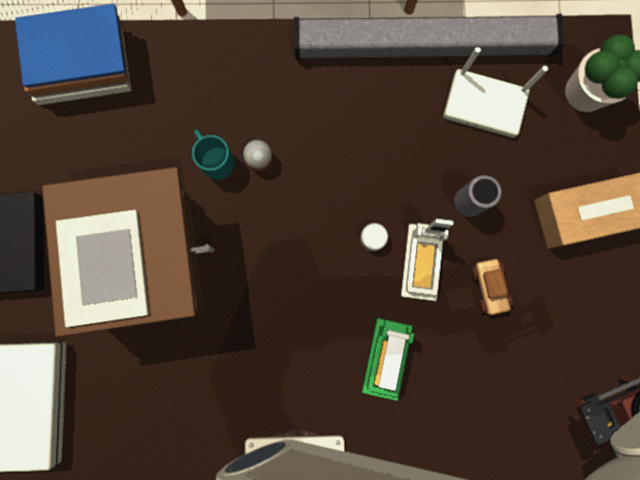

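The scene view shows the chest with board at (375,150), its handle at (360,214), mug (430,240), globe (420,272). It also shows the white cradle at (262,357) with its clamp upright at (278,345), the tin (305,326), car (196,403) and speaker (286,420). In the top view the cradle candidates are white at (424,262) and green at (387,358). The white one, with its clamp open, fits the description. I'll confirm it in a crop.

```bash
python3 - <<'E'
from h import *
im=cv2.imread("pics/top0.png"); d=np.load("pics/top0.npy"); C=cloud("top",d); Z=C[...,2]
hsv=cv2.cvtColor(im,cv2.COLOR_BGR2HSV)
a=cv2.resize(im[200:320,350:520],None,fx=4,fy=4,interpolation=cv2.INTER_CUBIC)
b=cv2.resize(im[150:340,30:260],None,fx=2,fy=2); 
o=np.zeros((480,680+0,3),np.uint8); o[:]=a; cv2.imwrite("pics/crop1.png",o); cv2.imwrite("pics/crop2.png",cv2.resize(im[130:340,150:290],None,fx=2.8,fy=2.8,interpolation=cv2.INTER_CUBIC))
def rect(m,z,name):
    m=m.astype(np.uint8); cs,_=cv2.findContours(m,cv2.RETR_EXTERNAL,cv2.CHAIN_APPROX_NONE); c=max(cs,key=cv2.contourArea)[:,0]
    P=onplane("top",c,z)[:,:2].astype(np.float32); r=cv2.minAreaRect(P); print(name,np.round(r[0],1),np.round(r[1],1),round(r[2],2),c.mean(0).round()); return r
B=np.zeros(Z.shape,bool); B[150:345,30:215]=1
rect(B&(Z>222)&(Z<262),233,"board(z233)")
Wh=np.zeros(Z.shape,bool); Wh[215:305,395:450]=1
rect(Wh&(Z>26)&(Z<45),36,"cradle rim by depth")
rect(Wh&(hsv[...,1]<70)&(hsv[...,2]>110)&(Z<45),36,"cradle white")
rect(Wh&(hsv[...,1]>110)&(hsv[...,2]>120),22,"brass")
P=C[Wh&(Z>95)]; print("clamp high pts",P.mean(0),P.min(0),P.max(0))
print("Z board",np.median(Z[170:185,100:170]))
H=np.zeros(Z.shape,bool); H[235:262,190:222]=1
P=C[H&(Z>60)&(Z<110)]; print("handle",len(P),P.min(0).round(1),P.max(0).round(1),np.median(P,0))
E
```

```text
board(z233) [513.2 320.9] [291.1 262.2] 7.11 [117. 251.]
cradle rim by depth [ 489.3 -301.5] [ 70.2 141.1] 81.5 [425. 258.]
cradle white [ 492.7 -297.4] [ 82.9 171.9] 81.35 [421. 258.]
brass [ 483.4 -302.2] [40.  99.3] 81.2 [423. 265.]
clamp high pts [ 544.71443536 -291.95844504  233.80164665] [ 406.20439964 -340.11089204   95.80633882] [ 563.71154311  -49.50062143 1293.89913237]
Z board 233.83170837704301
handle 151 [499.4 177.   60. ] [558.4 222.3  89.8] [526.12285958 214.17156858  79.66731379]
```

View pics/crop1.png

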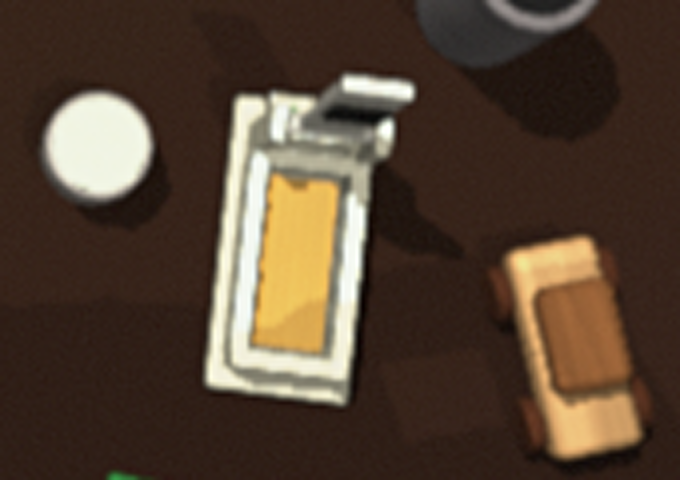

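View pics/crop2.png

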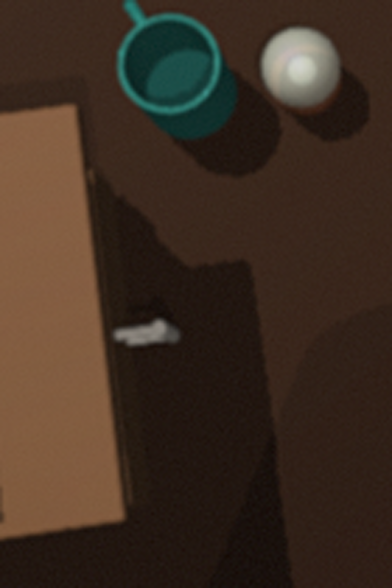

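Crop 1 confirms the white cradle: brass plate at crop (295,265), clamp open at (365,95), and the car and tin on either side. Crop 2 shows the handle's outer end at (172,331), the mug and the globe. Next I'll refine the numbers.

```bash
python3 - <<'E'
from h import *
im=cv2.imread("pics/top0.png"); d=np.load("pics/top0.npy"); C=cloud("top",d); Z=C[...,2]
hsv=cv2.cvtColor(im,cv2.COLOR_BGR2HSV)
# predicted geometry
cx=np.array([-np.sin(np.radians(7.11)),np.cos(np.radians(7.11)),0]); cy=np.array([cx[1],-cx[0],0])*1.0
F=np.array([513.2,320.9,0])-131.1*cx; ch=F+149*cx; h=ch-159*cx
print("front",F,"chest",ch,"handle",h, "proj top",proj("top",[h+[0,0,82],h+[0,0,22]]))
g=np.argwhere((hsv[...,1]<60)&(hsv[...,2]>95)); g=g[(g[:,0]>235)&(g[:,0]<262)&(g[:,1]>185)&(g[:,1]<222)]
print("handle px u",g[:,1].min(),g[:,1].max(),"v",g[:,0].min(),g[:,0].max()); e=g[g[:,1]>g[:,1].max()-10]; print("end", e.mean(0)[::-1], onplane("top",[e.mean(0)[::-1]],75))
for n,(u0,u1,v0,v1),zt in(("mug",(195,235,130,180),95),("globe",(240,275,135,172),50),("tin",(358,392,220,255),45),("speaker",(450,505,170,220),130)):
    P=C[v0:v1,u0:u1].reshape(-1,3); P=P[(P[:,2]>25)&(P[:,2]<140)]; print(n,P.min(0).round(),P.max(0).round(),(P.min(0)+P.max(0))/2)
# cradle profiles
a=np.radians(-8.7); kx=np.array([np.cos(a),np.sin(a),0]); ky=np.array([-kx[1],kx[0],0]); c0=np.array([486.,-301,36])
gray=cv2.cvtColor(im,cv2.COLOR_BGR2GRAY).astype(np.float32); S=hsv[...,1].astype(np.float32)
def prof(img,ax,oth,rng,offs):
    P=np.array([[c0+s*ax+o*oth for s in rng] for o in offs]).reshape(-1,3); uv=proj("top",P).astype(np.float32)
    return cv2.remap(img,uv[:,0].reshape(1,-1),uv[:,1].reshape(1,-1),cv2.INTER_LINEAR).reshape(len(offs),-1).mean(0)
r=np.arange(-60,61,2); print("y prof",list(zip(r,prof(gray,ky,kx,r,range(-35,31,5)).astype(int),prof(S,ky,kx,r,range(-35,31,5)).astype(int))))
r=np.arange(-90,91,2); print("x prof",list(zip(r,prof(gray,kx,ky,r,range(-12,13,4)).astype(int),prof(S,kx,ky,r,range(-12,13,4)).astype(int))))
P=C[215:260,405:460].reshape(-1,3); P=P[(P[:,2]>110)&(P[:,2]<210)]; q=P-c0; print("clamp: x",(q@kx).min(),(q@kx).max(),"y",(q@ky).min(),(q@ky).max(),"z",P[:,2].max())
t=q[P[:,2]>P[:,2].max()-12]; print((t@kx).mean(),(t@ky).mean())
E
```

```text
front [529.42685917 190.80811308   0.        ] chest [510.98443342 338.66235527   0.        ] handle [530.66460586 180.88500958   0.        ] proj top [[207.66493179 246.52087415]
 [212.66754265 249.09518522]]
handle px u 191 209 v 245 252
end [204.12962963 248.40740741] [[527.38644127 189.90706202  75.        ]]
mug [696. 133.  25.] [795. 211. 102.] [745.67118829 172.26658856  63.74448227]
globe [713.  43.  36.] [774. 104.  86.] [743.19277092  73.40953668  60.7606661 ]
tin [ 520. -218.   25.] [ 579. -159.   54.] [ 549.33700121 -188.21853065   39.56473504]
speaker [ 596. -454.   25.] [ 667. -382.  138.] [ 631.24312185 -417.86940132   81.76756164]
y prof [(np.int64(-60), np.int64(32), np.int64(135)), (np.int64(-58), np.int64(31), np.int64(135)), (np.int64(-56), np.int64(32), np.int64(135)), (np.int64(-54), np.int64(32), np.int64(134)), (np.int64(-52), np.int64(32), np.int64(131)), (np.int64(-50), np.int64(33), np.int64(135)), (np.int64(-48), np.int64(33), np.int64(136)), (np.int64(-46), np.int64(33), np.int64(135)), (np.int64(-44), np.int64(32), np.int64(136)), (np.int64(-42), np.int6
[... 5976 characters left out ...]
, np.int64(36)), (np.int64(68), np.int64(175), np.int64(30)), (np.int64(70), np.int64(174), np.int64(25)), (np.int64(72), np.int64(153), np.int64(24)), (np.int64(74), np.int64(137), np.int64(24)), (np.int64(76), np.int64(128), np.int64(23)), (np.int64(78), np.int64(122), np.int64(24)), (np.int64(80), np.int64(115), np.int64(26)), (np.int64(82), np.int64(112), np.int64(30)), (np.int64(84), np.int64(122), np.int64(35)), (np.int64(86), np.int64(141), np.int64(31)), (np.int64(88), np.int64(154), np.int64(30)), (np.int64(90), np.int64(143), np.int64(34))]
clamp: x 62.435264678993725 78.61569922240207 y -17.60004328518849 17.449633668734958 z 198.71672820758465
73.2442817325326 -0.2363062810140193
```

```bash
cat >> h.py <<'E'
from scipy.spatial.transform import Slerp
CX=np.array([-.1238,.9923,0]); CY=np.array([.9923,.1238,0]); H0=np.array([530.7,180.9,55])
a=np.radians(-8.7); KX=np.array([np.cos(a),np.sin(a),0]); KY=np.array([-KX[1],KX[0],0]); PK=np.array([483.1,-301.5,0])
def ori(y,lean=0,side=CX):
    "tool y along y, pointing down, leaned by lean deg towards side"
    l=np.radians(lean); z=np.array([0,0,-np.cos(l)])+np.sin(l)*side; return R.from_matrix(np.c_[np.cross(y,z),y,z])
def plan(wps,mmrow=40,degrow=8):
    "wps: (pos,R). prints calls: rows n, [turn, shift]"
    o=ctrl.get_obs(); p=np.array(o["ee_pos"]); Q=R.from_rotvec(o["orientation"])
    for pos,Rt in wps:
        pos=np.array(pos,float); rv=(Q.inv()*Rt).as_rotvec(); ang=np.degrees(np.linalg.norm(rv))
        n=int(max(1,np.ceil(np.abs(Q.inv().apply(pos-p)).max()/78),np.ceil(ang/(5*degrow)),np.ceil(np.linalg.norm(pos-p)/(5*mmrow))))
        S=Slerp([0,1],R.concatenate([Q,Rt])); p0=p.copy()
        for i in range(n):
            tp=p0+(pos-p0)*(i+1)/n; tq=S((i+1)/n)
            t=((Q.inv()*tq).as_rotvec()/np.pi).round(3); s=(Q.inv().apply(tp-p)/80).round(2)
            rows=int(max(1,np.ceil(np.linalg.norm(s)*80/mmrow),np.ceil(np.linalg.norm(t)*180/degrow)))
            p=p+Q.apply(s*80); Q=Q*R.from_rotvec(t*np.pi)
            print(rows,"rows",[float(v) for v in t+0]+[float(v) for v in s+0]," ->",p.round())
E
python3 - <<'E'
from h import *
Rh=ori(CY,35); R0=R.from_rotvec(ctrl.get_obs()["orientation"]); mid=Slerp([0,1],R.concatenate([R0,Rh]))(.5)
pre=H0-110*Rh.as_matrix()[:,2]
plan([((330,-420,320),mid),((480,-200,300),Rh),(pre,Rh)])
E
```

```text
2 rows [0.021, 0.027, -0.068, 0.65, -0.48, -0.33]  -> [ 259. -528.  267.]
2 rows [0.022, 0.028, -0.068, 0.77, -0.34, -0.24]  -> [ 295. -474.  294.]
2 rows [0.021, 0.027, -0.068, 0.84, -0.18, -0.15]  -> [ 330. -420.  320.]
2 rows [0.016, 0.021, -0.051, 0.77, 0.05, 0.3]  -> [ 367. -365.  315.]
2 rows [0.016, 0.02, -0.051, 0.74, 0.2, 0.35]  -> [ 405. -310.  310.]
2 rows [0.016, 0.021, -0.051, 0.67, 0.32, 0.38]  -> [ 443. -255.  305.]
2 rows [0.016, 0.021, -0.051, 0.58, 0.44, 0.4]  -> [ 480. -200.  300.]
3 rows [0.0, 0.0, 0.0, 0.51, 0.3, 0.95]  -> [ 494. -120.  261.]
3 rows [0.0, 0.0, 0.0, 0.51, 0.31, 0.95]  -> [510. -41. 222.]
3 rows [0.0, 0.0, 0.0, 0.51, 0.3, 0.95]  -> [524.  39. 184.]
3 rows [0.0, 0.0, 0.0, 0.51, 0.3, 0.95]  -> [538. 118. 145.]
```

Emit:
arm_command(rows=[0.021,0.027,-0.068,0.65,-0.48,-0.33,0.4,0.021,0.027,-0.068,0.65,-0.48,-0.33,0.4])

```text
t: 0.3
ee_pos: [260.4, -526.8, 268.6]
orientation: [-2.926, -0.884, -0.112]
ft_force: [0.2, -0.3, 0.6]
width: 75.0
grasp_force: 0.0
```

Emit:
arm_command(rows=[0.022,0.028,-0.068,0.77,-0.34,-0.24,0.4,0.022,0.028,-0.068,0.77,-0.34,-0.24,0.4])

```text
t: 0.5
ee_pos: [296.2, -472.3, 295.5]
orientation: [-2.733, -1.159, -0.218]
ft_force: [-0.5, -0.1, -0.8]
width: 62.1
grasp_force: 0.0
```

Emit:
arm_command(rows=[0.021,0.027,-0.068,0.84,-0.18,-0.15,0.4,0.021,0.027,-0.068,0.84,-0.18,-0.15,0.4])

```text
t: 0.7
ee_pos: [331.6, -418.2, 321.6]
orientation: [-2.516, -1.408, -0.313]
ft_force: [-0.7, -1.0, 0.7]
width: 61.4
grasp_force: 0.0
```

Emit:
arm_command(rows=[0.016,0.021,-0.051,0.77,0.05,0.3,0.4,0.016,0.021,-0.051,0.77,0.05,0.3,0.4])

```text
t: 0.9
ee_pos: [368.4, -363.0, 315.0]
orientation: [-2.336, -1.572, -0.38]
ft_force: [0.4, -0.4, -0.5]
width: 61.4
grasp_force: 0.0
```

Emit:
arm_command(rows=[0.016,0.02,-0.051,0.74,0.2,0.35,0.4,0.016,0.02,-0.051,0.74,0.2,0.35,0.4])

```text
t: 1.1
ee_pos: [406.5, -307.9, 309.5]
orientation: [-2.148, -1.722, -0.439]
ft_force: [-0.3, -0.9, -0.5]
width: 61.3
grasp_force: 0.0
```

Emit:
arm_command(rows=[0.016,0.021,-0.051,0.67,0.32,0.38,0.4,0.016,0.021,-0.051,0.67,0.32,0.38,0.4])

```text
t: 1.3
ee_pos: [443.7, -253.0, 304.5]
orientation: [-1.948, -1.855, -0.497]
ft_force: [-0.6, -0.7, -0.3]
width: 61.1
grasp_force: 0.0
```

Emit:
arm_command(rows=[0.016,0.021,-0.051,0.58,0.44,0.4,0.4,0.016,0.021,-0.051,0.58,0.44,0.4,0.4,0.016,0.021,-0.051,0.58,0.44,0.4,0.4])

```text
t: 1.6
ee_pos: [480.4, -199.3, 299.5]
orientation: [-1.743, -1.97, -0.548]
ft_force: [0.2, -0.2, 0.4]
width: 61.4
grasp_force: 0.0
```

Emit:
arm_command(rows=[0,0,0,0.51,0.3,0.95,0.4,0,0,0,0.51,0.3,0.95,0.4,0,0,0,0.51,0.3,0.95,0.4])

```text
t: 1.9
ee_pos: [492.5, -118.8, 259.9]
orientation: [-1.743, -1.966, -0.547]
ft_force: [-1.9, -0.9, 0.2]
width: 61.5
grasp_force: 0.0
```

Emit:
arm_command(rows=[0,0,0,0.51,0.3,0.95,0.4,0,0,0,0.51,0.3,0.95,0.4,0,0,0,0.51,0.3,0.95,0.4])

```text
t: 2.2
ee_pos: [507.6, -40.2, 221.5]
orientation: [-1.742, -1.968, -0.547]
ft_force: [0.7, -1.3, -0.0]
width: 61.4
grasp_force: 0.0
```

```bash
python3 - <<'E'
from h import *
Rh=ori(CY,35); o=ctrl.get_obs(); print(o["t"],o["ee_pos"],np.degrees((R.from_rotvec(o["orientation"]).inv()*Rh).magnitude()),o["qpos"].round(2))
z=Rh.as_matrix()[:,2]
plan([(H0-100*z,Rh),(H0,Rh)])
E
```

```text
2.2 [507.57657342 -40.17525255 221.50223546] 0.1846431997132095 [-0.39  0.43  1.81  0.55  1.28 -0.78]
2 rows [0.0, 0.0, 0.0, 0.34, 0.21, 0.67]  -> [518.  15. 193.]
2 rows [0.0, 0.0, -0.001, 0.34, 0.21, 0.67]  -> [528.  69. 165.]
2 rows [0.0, 0.0, 0.0, 0.34, 0.21, 0.67]  -> [538. 124. 137.]
2 rows [0.0, 0.0, 0.0, 0.0, 0.0, 0.62]  -> [534. 152.  96.]
2 rows [0.0, 0.0, 0.0, 0.0, 0.0, 0.63]  -> [531. 181.  55.]
```

Emit:
arm_command(rows=[0,0,0,0.34,0.21,0.67,0.4,0,0,0,0.34,0.21,0.67,0.4])

```text
t: 2.4
ee_pos: [518.9, 13.3, 193.8]
orientation: [-1.745, -1.969, -0.549]
ft_force: [0.3, -0.2, 0.0]
width: 61.6
grasp_force: 0.0
```

Emit:
arm_command(rows=[0,0,0,0.34,0.21,0.67,0.4,0,0,0,0.34,0.21,0.67,0.4])

```text
t: 2.6
ee_pos: [529.3, 68.4, 165.3]
orientation: [-1.743, -1.97, -0.549]
ft_force: [0.1, -0.9, -0.6]
width: 61.7
grasp_force: 0.0
```

Emit:
arm_command(rows=[0,0,0,0.34,0.21,0.67,0.4,0,0,0,0.34,0.21,0.67,0.4])

```text
t: 2.8
ee_pos: [539.7, 123.3, 137.0]
orientation: [-1.742, -1.97, -0.549]
ft_force: [0.4, -0.5, 0.5]
width: 61.6
grasp_force: 0.0
```

Emit:
arm_command(rows=[0,0,0,0,0,0.3,0.4,0,0,0,0,0,0.62,0.4])

```text
t: 3.0
ee_pos: [537.7, 149.7, 97.8]
orientation: [-1.744, -1.972, -0.553]
ft_force: [-0.0, -0.4, -0.3]
width: 61.7
grasp_force: 0.0
```

```bash
python3 - <<'E'
from h import *
o=ctrl.get_obs(); print(o["t"],o["ee_pos"],o["ft_force"]); plan([(H0,ori(CY,35))]); im,d=grab("scene","scene1")
u,v=proj("scene",[H0])[0].astype(int); cv2.imwrite("pics/crop3.png",cv2.resize(im[v-70:v+70,u-90:u+90,::-1],None,fx=4,fy=4,interpolation=cv2.INTER_CUBIC))
E
```

```text
3.0 [537.67340999 149.65779472  97.75787867] [-0.01592461 -0.38528486 -0.28251186]
2 rows [0.001, 0.0, 0.0, 0.02, -0.04, 0.67]  -> [531. 181.  55.]
```

View pics/crop3.png

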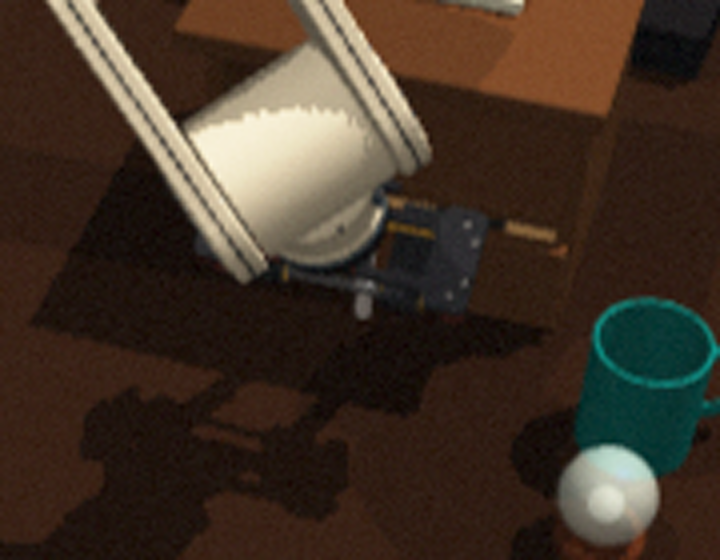

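The picture shows the open fingers over the handle, which is at crop (363,305) between them. The mug and globe are clear. Next I close on the handle and pull.

Emit:
arm_command(rows=[0,0,0,0.01,-0.04,0.33,0.4,0,0,0,0.02,-0.04,0.66,0.4,0,0,0,0.02,-0.04,0.66,0.4])

```text
t: 3.35
ee_pos: [528.2, 181.4, 53.8]
orientation: [-1.742, -1.969, -0.547]
ft_force: [-0.1, -0.5, 0.9]
width: 61.1
grasp_force: 0.0
```

Emit:
arm_command(rows=[0,0,0,0,0,0,-1,0,0,0,0,0,0,-1,0,0,0,0,0,0,-1,0,0,0,0,0,0,-1,0,0,0,0,0,0,-1])

```text
t: 3.85
ee_pos: [529.5, 181.6, 55.3]
orientation: [-1.743, -1.971, -0.551]
ft_force: [0.1, 0.1, 0.2]
width: 25.0
grasp_force: 0.0
```

Emit:
arm_command(rows=[0,0,0,0,0,0,-1,0,0,0,0,0,0,-1,0,0,0,0,0,0,-1,0,0,0,0,0,0,-1])

```text
t: 4.25
ee_pos: [530.3, 181.8, 55.0]
orientation: [-1.744, -1.971, -0.552]
ft_force: [5.8, 0.7, -0.5]
width: 11.2
grasp_force: 30.0
```

Emit:
arm_command(rows=[0,0,0,-0.05,0,-0.04,-1,0,0,0,-0.2,0,-0.14,-1,0,0,0,-0.39,0,-0.27,-1,0,0,0,-0.58,0,-0.41,-1,0,0,0,-0.77,0,-0.54,-1])

```text
t: 4.75
ee_pos: [539.8, 106.8, 55.0]
orientation: [-1.744, -1.971, -0.553]
ft_force: [8.6, 4.0, -1.8]
width: 11.6
grasp_force: 30.0
```

Emit:
arm_command(rows=[0,0,0,-0.2,0,-0.14,-1,0,0,0,-0.4,0,-0.28,-1,0,0,0,-0.6,0,-0.42,-1,0,0,0,-0.77,0,-0.54,-1,0,0,0,-0.77,0,-0.54,-1])

```text
t: 5.25
ee_pos: [549.4, 30.4, 55.0]
orientation: [-1.747, -1.971, -0.553]
ft_force: [5.5, -1.1, -0.7]
width: 11.6
grasp_force: 30.0
```

Emit:
arm_command(rows=[0,0,0,0,0,0,0.4,0,0,0,0,0,0,0.4,0,0,0,0,0,0,0.4,0,0,0,0,0,0,0.4,0,0,0,0,0,0,0.4])

```text
t: 5.75
ee_pos: [547.1, 32.9, 54.8]
orientation: [-1.742, -1.97, -0.55]
ft_force: [0.1, -1.1, 0.6]
width: 47.7
grasp_force: 0.0
```

Emit:
arm_command(rows=[0,0,0,0,0,-0.25,0.4,0,0,0,0,0,-0.75,0.4])

```text
t: 5.95
ee_pos: [549.5, -0.3, 102.7]
orientation: [-1.739, -1.968, -0.546]
ft_force: [0.3, -0.1, -0.4]
width: 60.8
grasp_force: 0.0
```

Emit:
arm_command(rows=[0,0,0,0,0,-0.75,0.4,0,0,0,0,0,-0.75,0.4])

```text
t: 6.15
ee_pos: [558.4, -38.5, 157.0]
orientation: [-1.747, -1.975, -0.555]
ft_force: [1.4, 0.3, 0.4]
width: 61.8
grasp_force: 0.0
```

Emit:
arm_command(rows=[0,0,0,-0.05,-0.5,-0.8,0.4,0,0,0,-0.05,-0.5,-0.8,0.4])

```text
t: 6.35
ee_pos: [520.1, -81.3, 204.5]
orientation: [-1.743, -1.971, -0.55]
ft_force: [0.6, -0.4, 0.2]
width: 61.5
grasp_force: 0.0
```

Emit:
arm_command(rows=[0,0,0,-0.05,-0.5,-0.8,0.4,0,0,0,-0.05,-0.5,-0.8,0.4])

```text
t: 6.55
ee_pos: [485.1, -126.0, 254.7]
orientation: [-1.744, -1.971, -0.551]
ft_force: [0.5, 0.1, -0.3]
width: 61.5
grasp_force: 0.0
```

Emit:
arm_command(rows=[0,0,0,-0.05,-0.5,-0.8,0.4,0,0,0,-0.05,-0.5,-0.8,0.4,0,0,0,-0.05,-0.5,-0.8,0.4])

```text
t: 6.85
ee_pos: [451.1, -171.0, 305.0]
orientation: [-1.747, -1.972, -0.552]
ft_force: [0.3, 0.0, -0.2]
width: 61.8
grasp_force: 0.0
```

```bash
python3 - <<'E'
from h import *
im,d=grab("top","top2"); print(ctrl.get_obs()["ee_pos"])
cv2.imwrite("pics/crop4.png",cv2.resize(im[130:350,170:370,::-1],None,fx=2.7,fy=2.7,interpolation=cv2.INTER_CUBIC))
E
```

```text
[ 451.21553605 -169.9003698   303.68039745]
```

View pics/crop4.png

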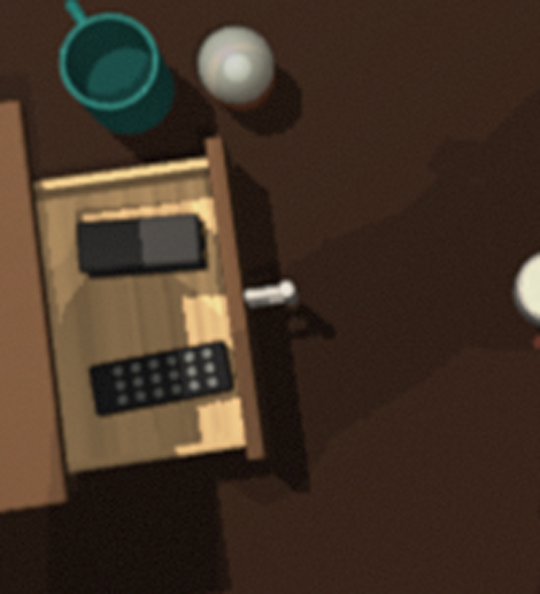

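The drawer is open. The pack is at crop (140,245), on the far (+x) side, partly shaded by the board. The remote, with its buttons, is at (160,378). Next I measure the pack.

```bash
python3 - <<'E'
from h import *
im=cv2.imread("pics/top2.png"); d=np.load("pics/top2.npy"); C=cloud("top",d); Z=C[...,2]
M=np.zeros(Z.shape,np.uint8); M[200:240,192:252]=1
m=((M>0)&(Z>72)&(Z<95)).astype(np.uint8); print(m.sum(),np.median(Z[m>0]))
m2=((M>0)&(cv2.cvtColor(im,cv2.COLOR_BGR2HSV)[...,1]<70)&(im.max(2)<110)).astype(np.uint8)
for k in(m,m2):
    c=max(cv2.findContours(k,cv2.RETR_EXTERNAL,cv2.CHAIN_APPROX_NONE)[0],key=cv2.contourArea)[:,0]
    P=onplane("top",c,82)[:,:2].astype(np.float32); r=cv2.minAreaRect(P); print(np.round(r[0],1),np.round(r[1],1),round(r[2],2),cv2.boundingRect(c))
q=C[(m>0)]; ctr=q[:,:2].mean(0); print(ctr)
# front panel top edge position
g=(Z>76)&(Z<100); g[:, :243]=0; g[:,272:]=0; g[:180]=0; g[305:]=0
P=C[g]; s=P@CX; print("front panel CX range",np.percentile(s,[2,50,98]),"H0",H0@CX)
print("pack rel", (np.r_[ctr,0]-H0)@CX,(np.r_[ctr,0]-H0)@CY)
gray=cv2.cvtColor(im,cv2.COLOR_BGR2GRAY).astype(np.float32); c0=np.r_[ctr,82]
def prof(ax,oth,rng,offs):
    uv=proj("top",np.array([[c0+s*ax+o*oth for s in rng] for o in offs]).reshape(-1,3)).astype(np.float32)
    return cv2.remap(gray,uv[:,0].reshape(1,-1),uv[:,1].reshape(1,-1),cv2.INTER_LINEAR).reshape(len(offs),-1).mean(0).astype(int)
r=np.arange(-34,35,2)
for o in([-35,-30,-25],[20,25,30]): print("across",o,*zip(r.tolist(),prof(CY,CX,r,o).tolist()))
r=np.arange(-64,65,2); print("along",*zip(r.tolist(),prof(CX,CY,r,[-10,-5,0,5,10]).tolist()))
E
```

```text
932 83.31766907674943
[588.9 151.5] [ 43.2 100.6] 3.15 (198, 209, 47, 23)
[586.9 150.5] [44.  99.8] 3.76 (199, 210, 47, 22)
[590.10781998 148.30690464]
front panel CX range [-12.04718968   5.70604925  28.01738026] H0 113.80641
pack rel -39.696816639099495 54.91535456320387
across [-35, -30, -25] (-34, 128) (-32, 122) (-30, 95) (-28, 58) (-26, 29) (-24, 23) (-22, 39) (-20, 58) (-18, 71) (-16, 77) (-14, 77) (-12, 77) (-10, 77) (-8, 77) (-6, 77) (-4, 77) (-2, 76) (0, 76) (2, 76) (4, 77) (6, 77) (8, 76) (10, 76) (12, 76) (14, 73) (16, 74) (18, 98) (20, 143) (22, 178) (24, 190) (26, 184) (28, 160) (30, 135) (32, 128) (34, 130)
across [20, 25, 30] (-34, 105) (-32, 107) (-30, 106) (-28, 98) (-26, 75) (-24, 44) (-22, 21) (-20, 19) (-18, 28) (-16, 36) (-14, 42) (-12, 44) (-10, 43) (-8, 43) (-6, 43) (-4, 43) (-2, 42) (0, 41) (2, 41) (4, 41) (6, 41) (8, 41) (10, 41) (12, 41) (14, 40) (16, 38) (18, 36) (20, 49) (22, 97) (24, 156) (26, 184) (28, 167) (30, 131) (32, 114) (34, 125)
along (-64, 100) (-62, 106) (-60, 125) (-58, 145) (-56, 154) (-54, 154) (-52, 126) (-50, 80) (-48, 41) (-46, 30) (-44, 47) (-42, 66) (-40, 75) (-38, 77) (-36, 77) (-34, 77) (-32, 76) (-30, 77) (-28, 77) (-26, 77) (-24, 77) (-22, 77) (-20, 77) (-18, 77) (-16, 77) (-14, 77) (-12, 78) (-10, 77) (-8, 78) (-6, 78) (-4, 79) (-2, 79) (0, 75) (2, 59) (4, 46) (6, 41) (8, 41) (10, 42) (12, 42) (14, 41) (16, 42) (18, 42) (20, 42) (22, 42) (24, 42) (26, 42) (28, 42) (30, 42) (32, 42) (34, 42) (36, 42) (38, 42) (40, 42) (42, 42) (44, 42) (46, 42) (48, 42) (50, 40) (52, 49) (54, 80) (56, 110) (58, 122) (60, 126) (62, 130) (64, 133)
```

```bash
cat >> h.py <<'E'
y3=np.radians(3.5); GY=np.array([np.cos(y3),np.sin(y3),0]); GX=np.array([-GY[1],GY[0],0]); G=np.array([589.8,152.2,64]); RG=ori(GY,20,GX)
E
python3 - <<'E'
from h import *
plan([((560,60,240),RG),((589.8,152.2,150),RG)])
E
```

```text
3 rows [-0.003, -0.028, 0.006, 0.58, 0.56, 0.73]  -> [487. -94. 282.]
3 rows [-0.002, -0.027, 0.005, 0.66, 0.55, 0.68]  -> [524. -17. 262.]
3 rows [-0.003, -0.028, 0.006, 0.72, 0.53, 0.63]  -> [560.  60. 240.]
2 rows [0.0, 0.0, 0.0, 0.34, 0.22, 0.72]  -> [575. 106. 196.]
2 rows [0.0, 0.0, 0.0, 0.33, 0.23, 0.73]  -> [590. 152. 150.]
```

Emit:
arm_command(rows=[-0.003,-0.028,0.006,0.58,0.56,0.73,0.4,-0.003,-0.028,0.006,0.58,0.56,0.73,0.4,-0.003,-0.028,0.006,0.58,0.56,0.73,0.4])

```text
t: 7.2
ee_pos: [486.7, -88.4, 280.1]
orientation: [-1.812, -2.011, -0.483]
ft_force: [-0.4, -0.5, -0.4]
width: 61.3
grasp_force: 0.0
```

Emit:
arm_command(rows=[-0.002,-0.027,0.005,0.66,0.55,0.68,0.4,-0.002,-0.027,0.005,0.66,0.55,0.68,0.4,-0.002,-0.027,0.005,0.66,0.55,0.68,0.4])

```text
t: 7.5
ee_pos: [523.1, -12.2, 259.5]
orientation: [-1.88, -2.052, -0.414]
ft_force: [-0.3, -0.2, 0.5]
width: 61.3
grasp_force: 0.0
```

Emit:
arm_command(rows=[-0.003,-0.028,0.006,0.72,0.53,0.63,0.4,-0.003,-0.028,0.006,0.72,0.53,0.63,0.4,-0.003,-0.028,0.006,0.72,0.53,0.63,0.4])

```text
t: 7.8
ee_pos: [559.2, 63.7, 238.3]
orientation: [-1.956, -2.09, -0.342]
ft_force: [-0.1, -0.9, -0.3]
width: 61.4
grasp_force: 0.0
```

Emit:
arm_command(rows=[0,0,0,0.34,0.22,0.72,0.4,0,0,0,0.34,0.22,0.72,0.4])

```text
t: 8.0
ee_pos: [572.6, 108.1, 192.4]
orientation: [-1.958, -2.088, -0.34]
ft_force: [-0.6, 0.5, -0.9]
width: 61.7
grasp_force: 0.0
```

Emit:
arm_command(rows=[0,0,0,0.33,0.23,0.73,0.4,0,0,0,0.33,0.23,0.73,0.4,0,0,0,0.33,0.23,0.73,0.4])

```text
t: 8.3
ee_pos: [588.0, 153.3, 147.4]
orientation: [-1.958, -2.088, -0.34]
ft_force: [-0.5, 0.1, -0.4]
width: 61.3
grasp_force: 0.0
```

```bash
python3 - <<'E'
from h import *
o=ctrl.get_obs(); print(o["t"],o["ee_pos"],o["ft_force"]); plan([(G+[0,0,25],RG),(G,RG)])
E
```

```text
8.3 [587.99180247 153.28638461 147.44689033] [-0.48009991  0.13316285 -0.36646428]
2 rows [-0.002, 0.0, 0.001, -0.26, 0.03, 0.68]  -> [590. 153.  89.]
1 rows [0.0, 0.0, 0.0, -0.11, 0.0, 0.29]  -> [590. 152.  64.]
```

Emit:
arm_command(rows=[-0.002,0,0.001,-0.13,0.02,0.34,0.4,-0.002,0,0.001,-0.26,0.03,0.68,0.4,-0.002,0,0.001,-0.26,0.03,0.68,0.4])

```text
t: 8.6
ee_pos: [589.8, 150.6, 89.4]
orientation: [-1.967, -2.084, -0.346]
ft_force: [0.1, -0.3, -0.2]
width: 61.3
grasp_force: 0.0
```

Emit:
arm_command(rows=[0,0,0,-0.05,0,0.14,0.4,0,0,0,-0.11,0,0.29,0.4,0,0,0,-0.11,0,0.29,0.4])

```text
t: 8.9
ee_pos: [591.4, 151.5, 65.8]
orientation: [-1.968, -2.086, -0.35]
ft_force: [-1.0, 0.9, -0.3]
width: 61.6
grasp_force: 0.0
```

Emit:
arm_command(rows=[0,0,0,0,0,0,-0.2,0,0,0,0,0,0,-0.2,0,0,0,0,0,0,-0.2,0,0,0,0,0,0,-0.2,0,0,0,0,0,0,-0.2])

```text
t: 9.4
ee_pos: [591.9, 152.1, 67.1]
orientation: [-1.967, -2.087, -0.352]
ft_force: [-1.9, -0.7, 6.7]
width: 41.8
grasp_force: 30.0
```

Emit:
arm_command(rows=[0,0,0,0,0,0,-0.3,0,0,0,0,0,0,-0.3,0,0,0,0.03,0,-0.09,-0.3,0,0,0,0.1,0,-0.3,-0.3,0,0,0,0.2,0,-0.6,-0.3])

```text
t: 9.9
ee_pos: [591.0, 150.3, 117.2]
orientation: [-1.967, -2.086, -0.349]
ft_force: [-0.0, 1.0, -2.2]
width: 42.0
grasp_force: 30.0
```

Emit:
arm_command(rows=[0,0,0,0.16,0,-0.44,-0.3,0,0,0,0.32,0,-0.88,-0.3,0,0,0,0.32,0,-0.88,-0.3])

```text
t: 10.2
ee_pos: [594.5, 150.5, 198.0]
orientation: [-1.97, -2.092, -0.362]
ft_force: [0.3, -0.1, -1.6]
width: 42.1
grasp_force: 30.0
```

```bash
python3 - <<'E'
from h import *
o=ctrl.get_obs(); print(o["t"],o["ee_pos"],o["ft_force"],o["width"],o["grasp_force"],o["qpos"].round(2)); 
RP=ori(-KY,20,KX); Q=R.from_rotvec(o["orientation"]); 
S=Slerp([0,1],R.concatenate([Q,RP]))
S=lambda f:(lambda yw: ori(np.array([np.cos(yw),np.sin(yw),0]),20,np.array([-np.sin(yw),np.cos(yw),0])))(np.radians(3.5+f*(-98.7-3.5)))
plan([((560,20,230),S(.3)),((500,-130,230),S(.6)),(PK+[0,0,230]-60*KX,S(.95)),(PK+[0,0,170],RP)])
E
```

```text
10.2 [594.46186385 150.5171544  198.01715064] [ 0.31367682 -0.13424361 -1.59882236] 42.0683171526298 29.988622963428497 [ 0.07  0.46  1.73  0.43  0.98 -0.24]
2 rows [-0.027, -0.001, 0.08, -0.68, -0.26, -0.47]  -> [577.  85. 214.]
2 rows [-0.027, 0.0, 0.081, -0.73, -0.04, -0.47]  -> [560.  20. 230.]
3 rows [-0.029, 0.0, 0.08, -0.94, 0.09, -0.35]  -> [530. -55. 230.]
3 rows [-0.03, 0.0, 0.08, -0.89, 0.36, -0.32]  -> [ 500. -130.  230.]
3 rows [-0.034, 0.0, 0.093, -0.88, 0.61, -0.32]  -> [ 462. -211.  230.]
3 rows [-0.034, 0.0, 0.093, -0.67, 0.87, -0.25]  -> [ 424. -293.  230.]
3 rows [-0.009, 0.0, 0.027, 0.44, 0.06, 0.96]  -> [ 483. -301.  170.]
```

Emit:
arm_command(rows=[-0.027,-0.001,0.08,-0.68,-0.26,-0.47,-0.3,-0.027,-0.001,0.08,-0.68,-0.26,-0.47,-0.3])

```text
t: 10.4
ee_pos: [573.5, 83.4, 208.7]
orientation: [-2.254, -1.819, -0.391]
ft_force: [-0.2, -0.9, -2.1]
width: 41.9
grasp_force: 30.0
```

Emit:
arm_command(rows=[-0.027,0,0.081,-0.73,-0.04,-0.47,-0.3,-0.027,0,0.081,-0.73,-0.04,-0.47,-0.3])

```text
t: 10.6
ee_pos: [556.2, 17.1, 224.0]
orientation: [-2.503, -1.512, -0.428]
ft_force: [-0.5, 0.2, -2.0]
width: 41.8
grasp_force: 30.0
```

Emit:
arm_command(rows=[-0.029,0,0.08,-0.94,0.09,-0.35,-0.3,-0.029,0,0.08,-0.94,0.09,-0.35,-0.3,-0.029,0,0.08,-0.94,0.09,-0.35,-0.3])

```text
t: 10.9
ee_pos: [524.8, -57.2, 224.2]
orientation: [-2.715, -1.181, -0.462]
ft_force: [-0.1, 0.2, -2.2]
width: 41.6
grasp_force: 30.0
```

Emit:
arm_command(rows=[-0.03,0,0.08,-0.89,0.36,-0.32,-0.3,-0.03,0,0.08,-0.89,0.36,-0.32,-0.3,-0.03,0,0.08,-0.89,0.36,-0.32,-0.3])

```text
t: 11.2
ee_pos: [495.9, -131.7, 224.3]
orientation: [-2.889, -0.823, -0.494]
ft_force: [0.8, 0.5, -2.8]
width: 41.7
grasp_force: 30.0
```

Emit:
arm_command(rows=[-0.034,0,0.093,-0.88,0.61,-0.32,-0.3,-0.034,0,0.093,-0.88,0.61,-0.32,-0.3,-0.034,0,0.093,-0.88,0.61,-0.32,-0.3])

```text
t: 11.5
ee_pos: [458.7, -213.0, 224.9]
orientation: [-3.033, -0.372, -0.52]
ft_force: [0.2, -0.0, -1.7]
width: 42.1
grasp_force: 30.0
```

Emit:
arm_command(rows=[-0.034,0,0.093,-0.67,0.87,-0.25,-0.3,-0.034,0,0.093,-0.67,0.87,-0.25,-0.3,-0.034,0,0.093,-0.67,0.87,-0.25,-0.3,-0.034,0,0.093,-0.67,0.87,-0.25,-0.3])

```text
t: 11.9
ee_pos: [421.7, -292.2, 225.7]
orientation: [3.084, -0.092, 0.529]
ft_force: [0.2, 0.5, -2.5]
width: 41.5
grasp_force: 30.0
```

```bash
python3 - <<'E'
from h import *
o=ctrl.get_obs(); print(o["t"],o["ee_pos"],o["ft_force"],o["width"],o["qpos"].round(2)); 
RP=ori(-KY,20,KX); plan([(PK+[0,0,150],RP)])
E
```

```text
11.9 [ 421.6692623  -292.23421229  225.73625804] [ 0.20965108  0.5184168  -2.48811063] 41.54637709276453 [-0.75  0.19  2.06  0.36  0.65  0.62]
2 rows [-0.005, 0.001, 0.014, 0.21, 0.03, 0.58]  -> [ 453. -297.  188.]
2 rows [-0.004, 0.002, 0.014, 0.2, 0.02, 0.57]  -> [ 483. -301.  150.]
```

Emit:
arm_command(rows=[-0.005,0.001,0.014,0.21,0.03,0.58,-0.3,-0.005,0.001,0.014,0.21,0.03,0.58,-0.3])

```text
t: 12.1
ee_pos: [453.6, -294.8, 183.0]
orientation: [3.078, -0.162, 0.525]
ft_force: [-0.5, 0.5, -3.1]
width: 41.8
grasp_force: 30.0
```

Emit:
arm_command(rows=[-0.004,0.002,0.014,0.2,0.02,0.57,-0.3,-0.004,0.002,0.014,0.2,0.02,0.57,-0.3,-0.004,0.002,0.014,0.2,0.02,0.57,-0.3,-0.004,0.002,0.014,0.2,0.02,0.57,-0.3])

```text
t: 12.5
ee_pos: [482.8, -301.7, 151.6]
orientation: [3.059, -0.233, 0.543]
ft_force: [-0.1, -0.3, -2.7]
width: 41.9
grasp_force: 30.0
```

```bash
python3 - <<'E'
from h import *
a,d=grab("scene","scene5"); b,e=grab("top","top5"); o=ctrl.get_obs(); p=o["ee_pos"]; print(o["t"],p,np.degrees((R.from_rotvec(o["orientation"]).inv()*ori(-KY,20,KX)).as_rotvec()))
u,v=proj("scene",[p])[0].astype(int); x,y=proj("top",[p])[0].astype(int); print((u,v),(x,y))
A=cv2.resize(a[v-70:v+70,u-60:u+60],None,fx=3.3,fy=3.3,interpolation=cv2.INTER_CUBIC); B=cv2.resize(b[y-70:y+70,x-60:x+60],None,fx=3.3,fy=3.3,interpolation=cv2.INTER_CUBIC)
cv2.imwrite("pics/crop5.png",np.hstack([A,B])[...,::-1])
E
```

```text
12.6 [ 482.86010391 -302.37608031  152.34605122] [ 0.05645018 -0.19836621 -0.08652952]
(np.int64(247), np.int64(322)) (np.int64(435), np.int64(261))
```

View pics/crop5.png

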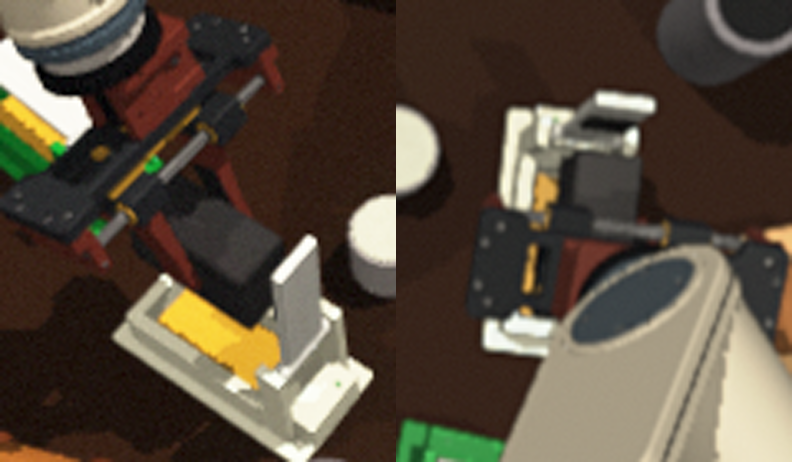

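The pack is held level over the pocket, with its far top edge at right-pane crop (575–640,157). In the left pane its corner is at (285,240), and the clamp is upright and clear. Next I measure the pack's offset from the TCP.

```bash
python3 - <<'E'
from h import *
p=np.array([482.86,-302.0,152.0])
for n in("scene","top"):
    im=cv2.imread(f"pics/{n}5.png"); C=cloud(n,np.load(f"pics/{n}5.npy")); q=C-p; X=q@KX; Y=q@KY; Z=q[...,2]
    m=(X>15)&(X<62)&(abs(Y)<26)&(Z>8)&(Z<26)&(im.max(2)<100)
    A=np.c_[X[m],Y[m],np.ones(m.sum())]; co=np.linalg.lstsq(A,Z[m],rcond=None)[0]; print(n,m.sum(),"top plane",co.round(3))
    top=m&(abs(A.mean()*0+Z-(co[0]*X+co[1]*Y+co[2]))<3); 
    c=max(cv2.findContours(top.astype(np.uint8),cv2.RETR_EXTERNAL,cv2.CHAIN_APPROX_NONE)[0],key=cv2.contourArea)[:,0]
    P=onplane(n,c,p[2]+16)-p; px,py=P@KX,P@KY; print("X",np.percentile(px,[85,95,99,100]).round(1),"Y min/max",[(round(py[(px>a)&(px<a+8)].min(),1),round(py[(px>a)&(px<a+8)].max(),1)) for a in(24,32,40)])
# intensity profile in top view along KX
im=cv2.imread("pics/top5.png"); g=cv2.cvtColor(im,cv2.COLOR_BGR2GRAY).astype(np.float32)
for n in("top","scene"):
  g=cv2.cvtColor(cv2.imread(f"pics/{n}5.png"),cv2.COLOR_BGR2GRAY).astype(np.float32)
  r=np.arange(36,66,2); 
  for o in([-12,-9,-6],[-3,0,3],[6,9,12]):
    uv=proj(n,np.array([[p+[0,0,16]+s*KX+t*KY for s in r] for t in o]).reshape(-1,3)).astype(np.float32)
    print(n,o,*zip(r.tolist(),cv2.remap(g,uv[:,:1].T,uv[:,1:].T,cv2.INTER_LINEAR).reshape(3,-1).mean(0).astype(int).tolist()))
E
```

```text
scene 354 top plane [-0.04   0.024 15.294]
X [52.8 54.4 54.6 54.6] Y min/max [(np.float64(-23.7), np.float64(17.0)), (np.float64(-23.2), np.float64(17.2)), (np.float64(-23.9), np.float64(17.7))]
top 335 top plane [-0.019 -0.024 16.607]
X [46.3 47.4 48.4 48.5] Y min/max [(np.float64(-19.0), np.float64(20.1)), (np.float64(-18.4), np.float64(21.4)), (np.float64(-19.6), np.float64(21.6))]
top [-12, -9, -6] (36, 67) (38, 66) (40, 67) (42, 67) (44, 66) (46, 63) (48, 78) (50, 115) (52, 143) (54, 156) (56, 172) (58, 197) (60, 208) (62, 194) (64, 156)
top [-3, 0, 3] (36, 68) (38, 68) (40, 68) (42, 68) (44, 68) (46, 65) (48, 68) (50, 83) (52, 101) (54, 119) (56, 127) (58, 123) (60, 104) (62, 68) (64, 29)
top [6, 9, 12] (36, 69) (38, 69) (40, 70) (42, 69) (44, 68) (46, 63) (48, 68) (50, 108) (52, 144) (54, 142) (56, 117) (58, 98) (60, 85) (62, 62) (64, 33)
scene [-12, -9, -6] (36, 60) (38, 60) (40, 59) (42, 60) (44, 61) (46, 61) (48, 57) (50, 52) (52, 42) (54, 30) (56, 25) (58, 25) (60, 28) (62, 51) (64, 92)
scene [-3, 0, 3] (36, 61) (38, 61) (40, 61) (42, 59) (44, 58) (46, 59) (48, 60) (50, 53) (52, 42) (54, 30) (56, 26) (58, 24) (60, 33) (62, 113) (64, 222)
scene [6, 9, 12] (36, 61) (38, 62) (40, 60) (42, 61) (44, 61) (46, 60) (48, 60) (50, 54) (52, 41) (54, 29) (56, 25) (58, 24) (60, 37) (62, 108) (64, 227)
```

Emit:
arm_command(rows=[0,0,0,-0.1,0,0.27,-0.3,0,0,0,-0.2,0,0.54,-0.3,0,0,0,-0.27,0,0.74,-0.3,0,0,0,-0.27,0,0.74,-0.3,0,0,0,-0.27,0,0.74,-0.3])

```text
t: 13.1
ee_pos: [482.9, -302.7, 88.7]
orientation: [3.058, -0.237, 0.543]
ft_force: [-0.2, 0.1, -2.4]
width: 41.7
grasp_force: 30.0
```

```bash
python3 - <<'E'
from h import *
a,d=grab("scene","scene6"); b,e=grab("top","top6"); P=[]
for _ in range(1): o=ctrl.get_obs(); print(o["t"],o["ee_pos"],o["ft_force"],(o["ee_pos"]-PK)@KX,(o["ee_pos"]-PK)@KY); p=o["ee_pos"]
u,v=proj("scene",[p])[0].astype(int)
x,y=proj("top",[p])[0].astype(int)
A=cv2.resize(a[v-50:v+50,u-35:u+65],None,fx=4,fy=4,interpolation=cv2.INTER_CUBIC); B=cv2.resize(b[y-75:y+25,x-50:x+50],None,fx=4,fy=4,interpolation=cv2.INTER_CUBIC)
cv2.imwrite("pics/crop6.png",np.hstack([A,B])[...,::-1])
E
```

```text
13.2 [ 483.30452038 -302.93435224   89.13232331] [ 0.02622483 -0.04596795 -1.54979735] 0.4191284370606001 -1.3869124960631538
```

View pics/crop6.png

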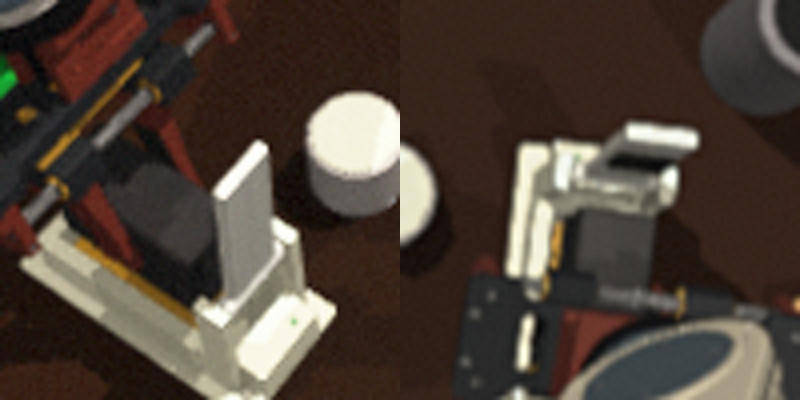

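The pack hangs just above the pocket, lined up with it. In the left pane an even strip of brass shows along it, from (80,240) to (195,320). The clamp is upright and clear.

Emit:
arm_command(rows=[0,0,0,-0.02,-0.01,0.06,-0.3,0,0,0,-0.04,-0.01,0.12,-0.3,0,0,0,-0.06,-0.01,0.16,-0.3,0,0,0,-0.06,-0.01,0.16,-0.3])

```text
t: 13.6
ee_pos: [482.3, -301.1, 73.0]
orientation: [3.06, -0.237, 0.54]
ft_force: [0.1, 0.7, -2.5]
width: 41.8
grasp_force: 30.0
```

Emit:
arm_command(rows=[0,0,0,-0.01,0,0.03,-0.3,0,0,0,-0.02,0,0.06,-0.3,0,0,0,-0.02,0,0.06,-0.3])

```text
t: 13.9
ee_pos: [482.6, -301.3, 68.3]
orientation: [3.06, -0.237, 0.54]
ft_force: [-0.1, 0.1, -1.5]
width: 41.8
grasp_force: 30.0
```

```bash
python3 - <<'E'
from h import *
o=ctrl.get_obs(); print(o["t"],o["ee_pos"],o["ft_force"],(o["ee_pos"]-PK)@KX,(o["ee_pos"]-PK)@KY)
E
```

```text
13.9 [ 482.64011271 -301.32678712   68.26105429] [-0.07123918  0.0608996  -1.54110344] -0.4807960974212509 0.10165694220398953
```

Emit:
arm_command(rows=[0,0,0,-0.01,0,0.02,-0.3,0,0,0,-0.01,0,0.03,-0.3,0,0,0,-0.01,0,0.03,-0.3])

```text
t: 14.2
ee_pos: [482.8, -301.5, 66.2]
orientation: [3.059, -0.237, 0.541]
ft_force: [-0.8, 0.2, 1.3]
width: 41.7
grasp_force: 30.0
```

Emit:
arm_command(rows=[0,0,0,0,0,0,0.4,0,0,0,0,0,0,0.4,0,0,0,0,0,0,0.4,0,0,0,0,0,0,0.4,0,0,0,0,0,0,0.4])

```text
t: 14.7
ee_pos: [482.9, -301.5, 66.2]
orientation: [3.059, -0.237, 0.541]
ft_force: [-0.5, -0.1, 0.5]
width: 61.3
grasp_force: 0.0
```

Emit:
arm_command(rows=[0,0,0,0,0,-0.1,0.4,0,0,0,0,0,-0.4,0.4,0,0,0,0,0,-0.8,0.4])

```text
t: 15.0
ee_pos: [460.2, -297.6, 126.1]
orientation: [3.061, -0.237, 0.538]
ft_force: [-0.2, 0.0, 0.3]
width: 61.8
grasp_force: 0.0
```

Emit:
arm_command(rows=[0,0,0,0,0,-0.5,0.4,0,0,0,0,0,-1,0.4,0,0,0,0,0,-1,0.4])

```text
t: 15.3
ee_pos: [434.5, -295.4, 206.4]
orientation: [3.052, -0.237, 0.549]
ft_force: [0.2, 0.5, 0.5]
width: 61.8
grasp_force: 0.0
```

Emit:
arm_command(rows=[0,0,0,0,0,-0.5,-1,0,0,0,0,0,-1,-1,0,0,0,0,0,-1,-1])

```text
t: 15.6
ee_pos: [407.5, -291.2, 280.8]
orientation: [3.053, -0.237, 0.549]
ft_force: [-0.7, 0.1, -0.3]
width: 40.9
grasp_force: 0.0
```

```bash
python3 - <<'E'
from h import *
a,d=grab("scene","scene7"); b,e=grab("top","top7"); o=ctrl.get_obs(); print(o["t"],o["ee_pos"],o["ft_force"])
u,v=proj("scene",[PK+[0,0,60]])[0].astype(int); x,y=proj("top",[PK+[0,0,60]])[0].astype(int)
A=cv2.resize(a[v-50:v+50,u-45:u+55],None,fx=4,fy=4,interpolation=cv2.INTER_CUBIC); B=cv2.resize(b[y-50:y+50,x-50:x+50],None,fx=4,fy=4,interpolation=cv2.INTER_CUBIC)
cv2.imwrite("pics/crop7.png",np.hstack([A,B])[...,::-1])
C=cloud("top",e); q=C-PK; X=q@KX; Y=q@KY; Z=q[...,2]
m=(abs(X)<60)&(abs(Y)<30)&(Z>70)&(Z<95)&(b.max(2)<100); print(m.sum(),np.median(Z[m]))
c=max(cv2.findContours(m.astype(np.uint8),cv2.RETR_EXTERNAL,cv2.CHAIN_APPROX_NONE)[0],key=cv2.contourArea)[:,0]
P=onplane("top",c,82)-PK; print(cv2.minAreaRect(np.c_[P@KX,P@KY].astype(np.float32)))
m=(X>55)&(X<130)&(abs(Y)<25)&(Z>100)&(Z<230); print("clamp",np.c_[X[m],Y[m],Z[m]].min(0),np.c_[X[m],Y[m],Z[m]].max(0))
E
```

```text
15.7 [ 406.90136763 -290.03248864  276.99152057] [0.50831853 0.17015532 0.2831884 ]
874 82.61598665251157
((-1.6043357849121094, 2.7961292266845703), (42.565589904785156, 100.00460052490234), 89.5996322631836)
clamp [ 65.5134851  -16.92168159 100.41934621] [ 81.23269103  18.70273478 199.55243322]
```

View pics/crop7.png

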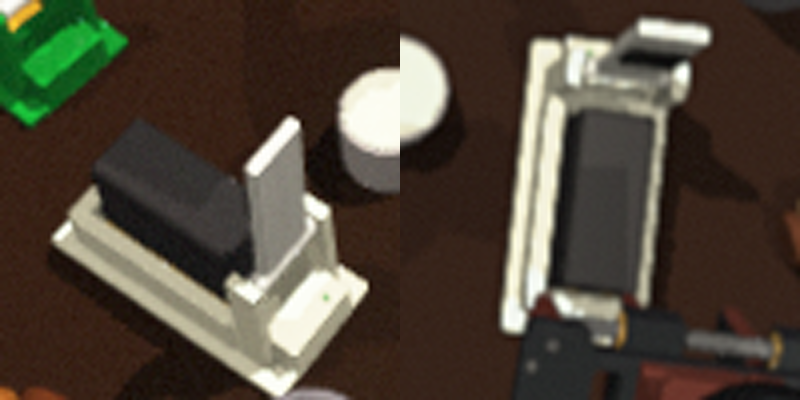

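The pack stands upright in the pocket: left pane (175,195), right pane (600,200), measured top height 82.6 mm. The clamp is still upright. Next I move the closed fingers behind the clamp.

```bash
python3 - <<'E'
from h import *
RV=ori(-KY,0,KX)
plan([(PK+[0,0,300]+30*KX,ori(-KY,8,KX)),(PK+[0,0,300]+116*KX,RV),(PK+[0,0,192]+114*KX,RV)])
E
```

```text
2 rows [0.0, -0.034, 0.0, 0.68, 0.0, 0.1]  -> [ 460. -298.  288.]
2 rows [0.0, -0.033, -0.001, 0.68, -0.01, 0.02]  -> [ 513. -306.  300.]
2 rows [0.0, -0.022, 0.0, 0.53, 0.0, 0.07]  -> [ 555. -312.  300.]
2 rows [0.0, -0.023, 0.0, 0.54, 0.0, 0.04]  -> [ 598. -319.  300.]
2 rows [0.0, 0.0, 0.0, -0.01, 0.0, 0.68]  -> [ 597. -319.  246.]
2 rows [0.0, 0.0, 0.0, -0.01, 0.0, 0.67]  -> [ 596. -319.  192.]
```

Emit:
arm_command(rows=[0,-0.034,0,0.68,0,0.1,-1,0,-0.034,0,0.68,0,0.1,-1])

```text
t: 15.9
ee_pos: [464.7, -299.4, 287.4]
orientation: [3.09, -0.239, 0.378]
ft_force: [0.5, 0.5, 1.0]
width: 17.1
grasp_force: 0.0
```

Emit:
arm_command(rows=[0,-0.033,-0.001,0.68,-0.01,0.02,-1,0,-0.033,-0.001,0.68,-0.01,0.02,-1])

```text
t: 16.1
ee_pos: [518.6, -306.4, 297.8]
orientation: [3.115, -0.232, 0.218]
ft_force: [0.7, 0.1, -0.3]
width: 1.8
grasp_force: 0.0
```

Emit:
arm_command(rows=[0,-0.022,0,0.53,0,0.07,-1,0,-0.022,0,0.53,0,0.07,-1])

```text
t: 16.3
ee_pos: [559.8, -312.2, 296.1]
orientation: [3.127, -0.233, 0.108]
ft_force: [-0.0, 0.3, -0.1]
width: 0.7
grasp_force: 0.0
```

Emit:
arm_command(rows=[0,-0.023,0,0.54,0,0.04,-1,0,-0.023,0,0.54,0,0.04,-1,0,-0.023,0,0.54,0,0.04,-1])

```text
t: 16.6
ee_pos: [598.8, -318.2, 296.9]
orientation: [-3.131, 0.235, 0.005]
ft_force: [1.0, -0.0, 0.4]
width: 0.4
grasp_force: 0.0
```

Emit:
arm_command(rows=[0,0,0,-0.01,0,0.34,-1,0,0,0,-0.01,0,0.68,-1,0,0,0,-0.01,0,0.68,-1])

```text
t: 16.9
ee_pos: [594.2, -317.2, 241.6]
orientation: [-3.129, 0.238, 0.011]
ft_force: [-0.6, -0.6, 0.3]
width: 0.2
grasp_force: 0.0
```

```bash
python3 - <<'E'
from h import *
o=ctrl.get_obs(); q=o["ee_pos"]-PK; print(o["t"],q@KX,q@KY,q[2],o["ft_force"],o["width"],np.degrees((R.from_rotvec(o["orientation"]).inv()*ori(-KY,0,KX)).as_rotvec()))
for t in (1.6,1.4,1.2,1.0,.8,.6,.4,.2,.1,0,-.05): print(t,round(80-95*np.cos(t)+6*np.sin(t),1),round(99+95*np.sin(t)+6*np.cos(t),1))
E
```

```text
16.9 112.23381261171767 1.2451973945173442 241.64422705452532 [-0.56455932 -0.64869845  0.29910002] 0.18106872941228935 [-0.16083674  0.39741507  0.01788961]
1.6 88.8 193.8
1.4 69.8 193.6
1.2 51.2 189.7
1.0 33.7 182.2
0.8 18.1 171.3
0.6 5.0 157.6
0.4 -5.2 141.5
0.2 -11.9 123.8
0.1 -13.9 114.5
0 -15.0 105.0
-0.05 -15.2 100.2
```

Emit:
arm_command(rows=[0,0,0,0,0,0.3,-1,0,0,0,0,0.01,0.6,-1,0,0,0,0,0.01,0.6,-1])

```text
t: 17.2
ee_pos: [595.0, -318.6, 195.6]
orientation: [-3.13, 0.238, 0.007]
ft_force: [0.4, -0.6, 0.2]
width: 0.4
grasp_force: 0.0
```

Emit:
arm_command(rows=[0,0,0,-0.15,0,0,-1,0,0,0,-0.25,0,0,-1,0,0,0,-0.35,0,0,-1,0,0,0,-0.44,0,0,-1,0,0,0,-0.53,0,0,-1])

```text
t: 17.7
ee_pos: [555.2, -313.2, 198.6]
orientation: [3.132, -0.238, 0.002]
ft_force: [3.0, -1.7, 3.8]
width: 0.3
grasp_force: 1.6
```

```bash
python3 - <<'E'
from h import *
o=ctrl.get_obs(); q=o["ee_pos"]-PK; print(o["t"],q@KX,q@KY,q[2],o["ft_force"],o["width"])
E
```

```text
17.7 73.07060077690141 -0.6446691146190712 198.63755837242306 [ 3.04883907 -1.65717825  3.82703167] 0.28066876284983383
```

Emit:
arm_command(rows=[0,0,0,-0.14,0,0.06,-1,0,0,0,-0.28,0,0.11,-1,0,0,0,-0.39,0,0.16,-1,0,0,0,-0.49,0,0.21,-1,0,0,0,-0.6,0,0.28,-1])

```text
t: 18.2
ee_pos: [506.6, -305.4, 174.3]
orientation: [-3.132, 0.238, 0.003]
ft_force: [2.8, -2.1, 1.4]
width: 0.6
grasp_force: 1.5
```

```bash
python3 - <<'E'
from h import *
o=ctrl.get_obs(); q=o["ee_pos"]-PK; print(o["t"],q@KX,q@KY,q[2],o["ft_force"],o["width"])
E
```

```text
18.2 23.825236329430634 -0.2620873708466181 174.26862245215918 [ 2.77305136 -2.09213623  1.43849058] 0.5986539606118787
```

Emit:
arm_command(rows=[0,0,0,-0.15,0,0.12,-1,0,0,0,-0.23,0,0.21,-1,0,0,0,-0.3,0,0.31,-1,0,0,0,-0.36,0,0.41,-1,0,0,0,-0.41,0,0.52,-1])

```text
t: 18.7
ee_pos: [474.7, -300.4, 132.6]
orientation: [-3.132, 0.238, 0.003]
ft_force: [3.1, 0.2, 2.1]
width: 0.3
grasp_force: 1.3
```

```bash
python3 - <<'E'
from h import *
o=ctrl.get_obs(); q=o["ee_pos"]-PK; print(o["t"],q@KX,q@KY,q[2],o["ft_force"],o["width"])
E
```

```text
18.7 -8.479051446386826 -0.2127403754200699 132.61521471640464 [3.0967421  0.19389286 2.05120328] 0.28786998511951656
```

Emit:
arm_command(rows=[0,0,0,-0.04,0,0.11,-1,0,0,0,-0.06,0,0.19,-1,0,0,0,-0.08,0,0.26,-1,0,0,0,-0.08,0,0.32,-1,0,0,0,-0.08,0,0.32,-1])

```text
t: 19.2
ee_pos: [467.9, -299.2, 106.9]
orientation: [-3.131, 0.237, 0.006]
ft_force: [-0.1, 0.0, -0.2]
width: 0.5
grasp_force: 0.0
```

Emit:
arm_command(rows=[0,0,0,0,0,0.02,-1,0,0,0,0,0,0.03,-1,0,0,0,0,0,0.03,-1,0,0,0,0,0,0.03,-1])

```text
t: 19.6
ee_pos: [467.7, -299.2, 105.4]
orientation: [-3.131, 0.237, 0.005]
ft_force: [-2.5, 1.4, 5.1]
width: 0.6
grasp_force: 2.6
```

Emit:
arm_command(rows=[0,0,0,0,0,0.02,-1,0,0,0,0,0,0.03,-1,0,0,0,0,0,0.03,-1,0,0,0,0,0,0.03,-1])

```text
t: 20.0
ee_pos: [467.8, -299.2, 105.1]
orientation: [-3.132, 0.237, 0.005]
ft_force: [-8.0, 4.8, 27.7]
width: 0.4
grasp_force: 13.7
```

The fingers met a hard stop at TCP z 105, which is the closed height I computed. Now I lift off and check.

Emit:
arm_command(rows=[0,0,0,0,0,-0.1,-1,0,0,0,0,0,-0.5,-1,0,0,0,0,0,-1,-1])

```text
t: 20.3
ee_pos: [467.1, -298.6, 182.1]
orientation: [-3.13, 0.237, 0.01]
ft_force: [0.7, -0.5, -0.1]
width: 0.3
grasp_force: 0.0
```

Emit:
arm_command(rows=[0,0,0,-0.5,0,-0.5,-1,0,0,0,-1,0,-0.9,-1,0,0,0,-1,0,-0.9,-1,0,0,0,-1,0,-0.9,-1])

```text
t: 20.7
ee_pos: [389.2, -287.7, 256.1]
orientation: [3.132, -0.239, 0.0]
ft_force: [0.3, -0.8, -1.0]
width: 0.4
grasp_force: 0.0
```

```bash
python3 - <<'E'
from h import *
a,d=grab("scene","scene8"); o=ctrl.get_obs(); print(o["t"],o["ee_pos"],o["ft_force"])
C=cloud("scene",d); q=C-PK; X=q@KX; Y=q@KY; Z=q[...,2]
m=(X>-50)&(X<55)&(abs(Y)<14)&(Z>75)&(Z<130)&(a.min(2)>110)
print(m.sum(),np.polyfit(X[m],Z[m],1),X[m].min(),X[m].max())
cv2.imwrite("pics/final.png",a[...,::-1])
E
```

```text
20.75 [ 389.75037743 -287.6641552   255.07763716] [ 1.53398303 -0.15359923 -0.24446076]
500 [2.17401870e-05 8.58175872e+01] -43.39069808343889 54.85540090259815
```

View pics/final.png

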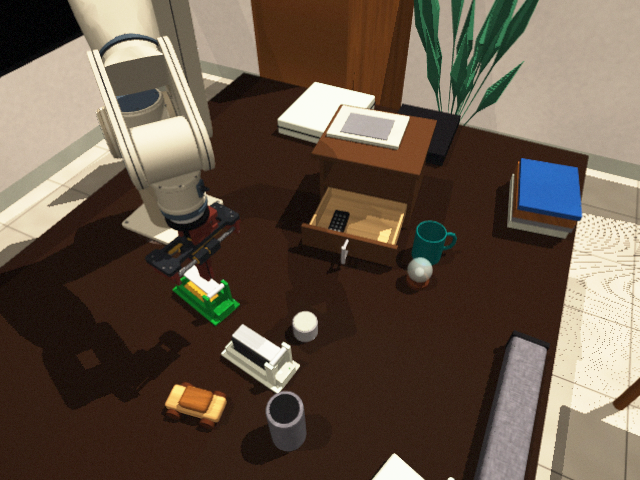

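The clamp lies level over the pack at (262,350), with its upper face at 85.8 mm and no slope. The remote is still in the drawer at (339,222), the other things have not moved, and the gripper is clear of everything, so I'm handing in.

```bash
python3 -c "
from workcell import ctrl
print(ctrl.close_job())"
```

```text
the job is handed in; nothing more can be done
None
```

I handed the job in at about 21 s: the pack is in the white cradle with the clamp closed and level over it, the remote is still in the open drawer, and nothing else was disturbed; the hand-in returned no verdict.

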